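# Set the sprung forceps to their gauge mark

### The arm

A 6-joint arm with a two-finger parallel gripper is mounted at the origin on the work surface. World frame = base frame: x ahead of the robot, y to its left, z up, the work surface at z = 0. Lengths are in mm, angles in degrees, forces in N, time in s.
With the tool pointing down it reaches from about 300 to 850 mm from the base axis. Payload 4.2 kg.
Tool frame: the origin (TCP) lies midway between the tips of the shut fingers; the grasp point (between the pads) lies 19 mm behind it (env.grasp_offset is the distance from the TCP to the grasp point, in mm); z points along the fingers, y is the line along which they close (so a half turn about z gives the same grasp; the last joint's range is limited). The gripper opens to 91 mm and grips with 3 to 60 N. Pads are 32 mm wide; open, the fingers measure 118 mm over their backs; the gripper's body (76 mm by 178 mm) begins 60 mm behind the grasp point.
Start: joints at [62.51, 18.312, 89.639, -0, 72.044, -1.146], TCP at [255.172, 515.297, 213.976] pointing down, gripper open.
Joint ranges: [-177.97, 177.97], [-48.28, 115.42], [12.27, 149.76], [-77.06, 257.06], [2.81, 150.46], [-146.56, 146.56]. Speed limits (degrees/s): [147.25, 147.25, 180, 180, 180, 180].

### API

Orientations are given as [roll, pitch, yaw] about the fixed x, y, z axes, in that order (R = Rz(yaw) Ry(pitch) Rx(roll)).
In Python, from workcell import env, optics gives the robot as it stands. The module is installed in compiled form; this text tells all that it offers.
- The arm moves only by the tool send_rows, never from a script. Its argument "targets" is a list that holds one entry, the list of rows, each a list of 7 numbers: the turn, a rotation vector about the world's x, y, z scaled (see below), then the shift along the world's x, y, z scaled (see below), then the closure, from -1 (fully open) to 1 (shut). In form: [[[rx, ry, rz, x, y, z, gripper], ...]]. A call has 1 to 12 rows; each row shifts and turns the commanded pose from where the row before left it; what a row does not reach is not made up. The controller multiplies each number of a shift by 0.2 m and each number of a turn by pi/2 rad. A row lasts 1/10 s, in which the tool goes at most 50 mm and 8.59 degrees, less where a joint would pass 70% of its speed; a pose out of reach is approached as far as the arm can. A call with a number of a shift or a turn outside -1 to 1 is refused whole. A call with a gripper value outside its range is refused whole. The fingers move at their own pace and stop on an object; "grip_force" is the grip in N (left out, the last holds). Time passes only in rows, so rows that do not move let the fingers close. It gives the time, the measured TCP pose, the force, the opening and the grip force at its end, in the units of the state.
- env.state(): the state, without advancing time (a new reading comes with each control period).
- optics.grab_frame(name): name is "scene" or "top"; returns (picture, depth): 420x560x3 uint8, red, green, blue; 420x560 float32, mm along the optical axis (not along the pixel's ray), 0 where there is no reading.
- optics.camera_info(name): a dict with "camera_matrix" (3x3 intrinsics, pixels), "R" (3x3) and "t" (3): a world point X has camera coordinates R X + t. Camera axes: x right, y down, z forward; pixel columns grow to the right and rows downward; lengths in mm; the calibration is good to about 2 mm. A picture is of the moment at which its call begins. camera_info takes no time and is no camera call.
- env.job_done(): hands the job in; it is judged then, once.
Trained networks look in the newest picture that a camera, given by its name, has taken for a name from the list of things; names that differ only in an ending like _2 or _b are one class to them, and where a whole thing is asked for, a point or a joint stands for the part that bears it (a point fixed in the world has none). Each returns a list of dicts, best first, with "conf" (0 to 1); they miss things now and then, are a little off and sometimes report something else, mostly with a low value. They report only what shows in the picture. A call takes as long as a camera call.
- optics.silhouettes(camera, name): "mask" (420x560 bool, what is visible of it) and "at" ([column, row] in pixels, amid what is visible of it).
- optics.place_of(camera, name): "at" ([column, row] in pixels: a listed point, or the origin of a listed thing).
The state is a dict: "time_s": time; "qpos": joint angles; "qvel": joint speeds; "effort": joint torques, N m; "ee_pos": TCP position; "ee_rot": TCP orientation; "force": force on the tool from outside, world axes, zero at the start; "torque": the same for the moment, N m; "gripper_width": finger opening in mm; "gripper_force": force on a finger pad.
Only numpy, scipy, OpenCV 4.12 (cv2) and the standard library are available. Lean on these libraries where they do the work, as an engineer would, in place of code of your own. Each camera call takes 0.05 s, during which the arm holds its last target. There are 200 camera calls.

### The job

Lift the instrument case's clear lid right back until it rests open on its stop, then take out the sprung forceps and, holding them well clear above the case, squeeze them by their thumb pads until the pointer pin stands at the collar on the gauge rod, which is a tip gap of 10 mm. Hold that gap steady for two seconds and finish while still holding the forceps up at that gap; the lid stays open and everything else on the bench stays where it is.

Things in the scene. Friction and masses are not known exactly. Their poses are not given: they have to be found in the camera images.
- case: teal open instrument case fixed to the bench, 190 (its x) x 140 (its y) x 45 mm high, walls and floor 5 mm thick; origin at the centre of its underside, on the bench; its -x side is the front (towards the robot), the lid is hinged along the top of its +x side
- lid (a joint): angle of the lid, rad: 0 shut, growing as the front edge lifts; the stop is at 1.8, leaning back a little past upright. The lid (160 g) falls shut if let go before upright (about 1.57) and falls back on to its stop by itself beyond it
- lid_tab (a point): gripping point on the lid's grey tab, which sticks out 40 mm from the middle of the lid's front edge in the plane of the lid; the tab is 20 mm wide (along the case's y) and 9 mm thick. The point is 27 mm out from the lid's edge, 217 mm from the hinge line and, with the lid shut, 50 mm above the bench
- lid_hinge (a point): point on the lid's hinge line at its middle, at the top of the case's far edge, 45.5 mm above the bench; the hinge line runs along the case's y
- forceps: steel sprung forceps lying flat in the case, 149 x 20 mm high: 24 mm wide spine block behind, two straight arms, tips towards the far side. Origin midway between the thumb pads, on the underside; x to the tips, z up. Block x -84 to -68, pivots x -75, tips x +65 mm. Each arm has a ribbed outer thumb pad, 18 mm long, 20 mm high, centred at x = 0. Mass about 90 g, balancing 5 mm behind the pads
- forceps_left (a joint): closing angle of the left (+y) arm, rad: 0 free, growing as it is squeezed, 0.057 at the mark when both close alike, 0.09 at most. Outer faces of the thumb pads: 34.6 mm apart when free (tips 26 mm apart), 26 mm apart at the mark (tips 10 mm, arms parallel); 1 mm at the pads is 1.9 mm at the tips
- forceps_right (a joint): the same for the right (-y) arm; tip gap = 26 mm - 140 mm x (sum of both angles). The springs push on each pad with about 1.5 N when free and 5 N at the mark; nothing stops the squeeze there, so command the finger opening, with a grip limit of 10 N or more
- tip_left (a point): inner face of the left arm's tip, 10 mm above the underside; the tip gap is its distance from tip_right. A thin gauge rod on the left arm, 22 mm behind the tips, crosses above the right arm; the collar on it (8 mm disc) is the mark
- tip_right (a point): inner face of the right arm's tip, 10 mm above the underside. 16 mm behind it the right arm carries a thin upright pointer pin, which stands level with the collar on the gauge rod when the tip gap is 10 mm
- vial: bystander: small glass vial with a white cap, 19 mm across, 30 mm tall, standing inside the case in the far left corner; origin at the centre of its underside
- marker: bystander: marker pen, 130 x 12 x 12 mm, lying to the right in front of the case; origin at the centre of its underside
- tube_block: bystander: low green block with micro tubes, 110 x 70 x 38 mm, left of the case; origin at the centre of its underside
- tip_box: bystander: teal pipette tip box with a cloudy top, 120 x 85 x 60 mm, right of the case; origin at the centre of its underside
- tube_rack: bystander: yellow rack of orange-capped tubes, 110 x 85 x 109 mm, further left; origin at the centre of its underside
- wash_bottle: bystander: white bottle, 68 mm across, 170 mm tall, beyond the case to the left; origin at the centre of its underside
- jar: bystander: small glass jar, 44 mm across, 55 mm tall, left in front of the case; origin at the centre of its underside

How it is judged:
By the outcome, as a careful person would: the job done as asked, in the order asked, and still so for the second after the job is handed in, while the arm keeps its last pose, push and grip.
It also fails if it takes over 58 s, if anything falls off the work surface, if the arm or the gripper's body presses on something with over 40 N, if the wrist force passes 120 N, or if a joint passes its speed limit or range.

## Working session

There is one attempt and no reset: what is moved stays moved. The work goes in short steps, Python scripts to look and compute and a tool call to move; the robot and the scene stay as the last step left them, time stands still between calls to the robot, and variables do not carry over. Pictures are saved under pics/ and viewed, at most 10 in all, crops included, and the job is handed in when it is done.

Besides the shell and the picture viewer there is one more tool, called after "Call:" in YAML: its name, and indented under it one key for each argument. send_rows: Moves the arm, as the interface text tells. Its arguments: {"type":"object","properties":{"targets":{"type":"array"},"grip_force":{"type":"number"}},"required":["targets"]}

```bash
mkdir -p pics; cat > h.py <<'E'
import numpy as np, cv2
from workcell import env, optics
def cam(n):
    c=optics.camera_info(n); return np.array(c["camera_matrix"]),np.array(c["R"]),np.array(c["t"])
def proj(n,X):
    K,R,t=cam(n); p=K@(R@np.asarray(X,float)+t); return p[:2]/p[2]
def ray(n,uv):
    K,R,t=cam(n); d=R.T@np.linalg.solve(K,[uv[0],uv[1],1.]); return -R.T@t,d
def atz(n,uv,z):
    o,d=ray(n,uv); return o+d*(z-o[2])/d[2]
def tri(a,ua,b,ub):
    o1,d1=ray(a,ua);o2,d2=ray(b,ub)
    s=np.linalg.lstsq(np.c_[d1,-d2],o2-o1,rcond=None)[0]
    p,q=o1+d1*s[0],o2+d2*s[1]; return (p+q)/2,np.linalg.norm(p-q)
def save(n,img): cv2.imwrite(f"pics/{n}.png",img[:,:,::-1])
E
python3 - <<'E'
from h import *
np.set_printoptions(precision=1,suppress=True)
s=env.state();print(s)
for n in ("scene","top"):
    K,R,t=cam(n);print(n,K[0,0],-R.T@t,R[2])
    im,d=optics.grab_frame(n);save(n+"0",im);np.save(n+"0.npy",d)
r={}
for k in ["case","lid_tab","lid_hinge","forceps","tip_left","tip_right","vial","marker","tube_block","tip_box","tube_rack","wash_bottle","jar"]:
    for n in ("scene","top"):
        o=optics.place_of(n,k); r[n,k]=o
        print(k,n,[(np.array(x["at"]),round(x["conf"],2)) for x in o[:2]])
    if r["scene",k] and r["top",k]: print("   tri",tri("scene",r["scene",k][0]["at"],"top",r["top",k][0]["at"]))
E
```

```text
{'time_s': 0.0, 'qpos': array([62.5, 18.4, 89.7, -0. , 72. , -1.1]), 'qvel': array([-0.1,  0.1, -0.1, -0. ,  0.1,  0. ]), 'effort': array([ -0. , -41.2, -23.2,   0.1,   0. ,  -0. ]), 'ee_pos': array([254.9, 514.8, 213.1]), 'ee_rot': array([-179.9,   -0. ,  153.7]), 'force': array([-0.4, -0.5,  0.1]), 'torque': array([-0., -0., -0.]), 'gripper_force': 0.0, 'gripper_width': 91.11829475685158}
scene 471.82503847092676 [ 936.3 -498.5  716.5] [-0.4  0.6 -0.7]
top 462.24137555420515 [527.4  99.9 973.8] [ 0.1 -0.  -1. ]
case scene [(array([213.6, 292.1]), 0.91), (array([223.7, 218.7]), 0.18)]
case top [(array([360.3, 235.7]), 0.63)]
   tri (array([557. , -81.1,  -2.5]), np.float64(2.488667670014602))
lid_tab scene [(array([165.5, 238.5]), 0.81)]
lid_tab top [(array([353.4, 294.9]), 0.9)]
   tri (array([437.2, -58.3,  61.3]), np.float64(1.2995077398103119))
lid_hinge scene [(array([244.9, 302.7]), 0.59)]
lid_hinge top [(array([368.4, 189.3]), 0.75)]
   tri (array([645.2, -92.9,  38.7]), np.float64(11.338135458349893))
forceps scene []
forceps top []
tip_left scene []
tip_left top [(array([35
[... 277 characters left out ...]
loat64(2.5052508865153116))
tip_box scene [(array([152.2, 355.1]), 0.73)]
tip_box top [(array([435.8, 240.9]), 0.86)]
   tri (array([ 548., -241.,    3.]), np.float64(1.6753799507263434))
tube_rack scene [(array([296.3, 207. ]), 0.59), (array([342.8, 254. ]), 0.41)]
tube_rack top [(array([227.3, 216.5]), 0.96)]
   tri (array([588.2, 198.7,   7.2]), np.float64(2.513354071873781))
wash_bottle scene [(array([341.7, 254. ]), 0.91)]
wash_bottle top [(array([265. , 148.8]), 0.82)]
   tri (array([733. , 123. ,   4.2]), np.float64(4.903090564703182))
jar scene [(array([221.6, 215.9]), 0.73)]
jar top [(array([360.9, 233.5]), 0.66)]
   tri (array([560.9, -46.5, 169.1]), np.float64(14.952638431727031))
```

View pics/scene0.png

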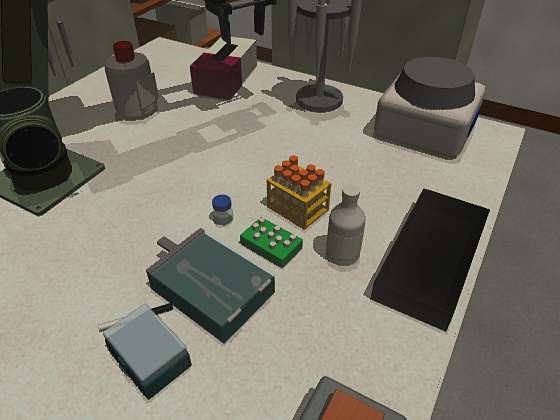

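View pics/top0.png

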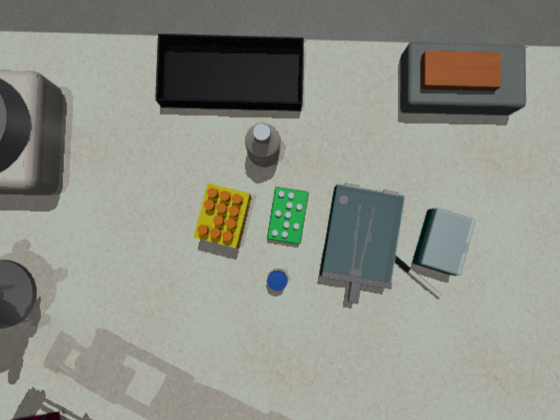

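The scene view shows the case with its tab near (165,243) and the lid shut over the forceps, vial and hinges. The top view puts the tab at (352,293), the hinge edge at about (370,189), the forceps block near (355,272) and the tips near (360–371,207).

```bash
python3 - <<'E'
from h import *
np.set_printoptions(precision=1,suppress=True)
print("tab@50",atz("top",[353.4,294.9],50),atz("scene",[165.5,238.5],50))
print("hinge@45.5",atz("top",[368.4,189.3],45.5),atz("scene",[244.9,302.7],45.5))
for n in ("scene","top"):
    for k in ("case","lid_tab","forceps"):
        o=optics.silhouettes(n,k)
        if o:
            m=o[0]["mask"]; print(n,k,o[0]["conf"],o[0]["at"],m.sum(),cv2.minAreaRect(cv2.findNonZero(m.astype(np.uint8))))
            if n=="top":
                b=cv2.boxPoints(cv2.minAreaRect(cv2.findNonZero(m.astype(np.uint8))))
                print([atz(n,p,48) for p in b])
d=np.load("top0.npy");K,R,t=cam("top")
for uv in [(352,290),(352,295),(353,285),(360,240),(335,220),(390,210)]:
    z=d[uv[1],uv[0]]; print(uv,R.T@(np.linalg.solve(K,[uv[0],uv[1],1.])*z-t))
im=cv2.imread("pics/top0.png")[170:320,300:450]; s=cv2.imread("pics/scene0.png")[215:345,135:285]
cv2.imwrite("pics/c1.png",np.hstack([cv2.resize(im,(400,400),interpolation=2),cv2.resize(s,(400,400),interpolation=2)]))
E
```

```text
tab@50 [436.6 -59.8  50. ] [428. -51.  50.]
hinge@45.5 [648.9 -88.2  45.5] [ 643.5 -100.2   45.5]
scene case 0.96 [210.9, 281.5] 8688 ((207.195068359375, 278.14306640625), (124.88524627685547, 86.98422241210938), 36.25383758544922)
scene lid_tab 0.9 [212.0, 273.5] 6800 ((206.2718048095703, 272.540283203125), (116.4128646850586, 73.485107421875), 34.99201965332031)
top case 0.74 [361.8, 237.0] 7222 ((360.9157409667969, 244.91026306152344), (73.7787857055664, 117.85889434814453), 9.926244735717773)
[array([431.3,  17.4,  48. ]), array([664.8, -19.3,  48. ]), array([ 642.6, -166.8,   48. ]), array([ 409.4, -127.7,   48. ])]
top lid_tab 0.64 [259.2, 144.4] 1241 ((262.5, 145.0), (42.0, 35.0), 90.0)
[array([775.7, 165.1,  48. ]), array([777.6,  94. ,  48. ]), array([691.5,  92. ,  48. ]), array([689.6, 162.6,  48. ])]
(352, 290) [446.5 -56.3  53.7]
(352, 295) [436.4 -56.9  50.6]
(353, 285) [456.5 -57.8  55.2]
(360, 240) [545.8 -71.1  52.7]
(335, 220) [584.5 -20.3  53.9]
(390, 210) [ 607.4 -130.8   51.9]
```

View pics/c1.png

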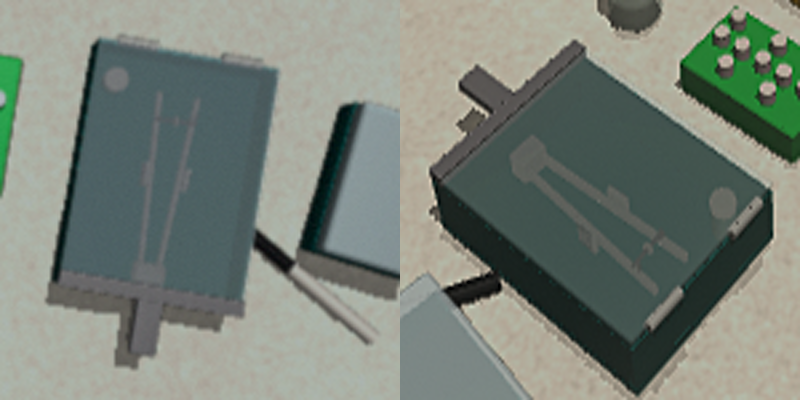

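The crop shows the tab running from (148,300) to about (142,356) in its left half. The far lid edge goes from (97,40) to (278,68). The forceps have their block at (149,272), pads near (148,174) and (184,180), and tips at (159,95) and (195,100).

```bash
python3 - <<'E'
from h import *
np.set_printoptions(precision=1,suppress=True)
T=lambda p:np.array([300+p[0]/2.6667-.3,170+p[1]/2.6667-.3]); S=lambda p:np.array([135+p[0]/2.6667-.3,215+p[1]*130/400-.3])
for nm,p,z in [("farL",(97,40),50),("farR",(278,68),50),("tabend",(142,356),54),("frontL",(49,282),50),("frontR",(243,315),50),("tab mid",(146,330),54)]: print(nm,atz("top",T(p),z))
for nm,p,z in [("block",(149,272),25),("padL",(148,174),25),("padR",(184,180),25),("tipL",(159,95),20),("tipR",(195,100),20)]: print(nm,atz("top",T(p),z))
# scene stretch: 150x130 -> 400x400
Sx=lambda p:np.array([135+p[0]*150/400,215+p[1]*130/400])
for nm,p,z in [("tab mid s",(485,90),54),("far+y",(772,190),50),("far-y",(632,340),50),("block",(528,158),25),("tipL",(685,257),20),("tipR",(655,290),20),("padL",(620,198),25),("padR",(588,240),25)]: print(nm,atz("scene",Sx((p[0]-400,p[1])),z))
print(tri("top",T((146,330)),"scene",Sx((85,90))))
E
```

```text
farL [656.  -21.9  50. ]
farR [ 638.2 -159.2   50. ]
tabend [420.7 -58.4  54. ]
frontL [473.4  11.1  50. ]
frontR [ 452.2 -134.2   50. ]
tab mid [439.9 -61.2  54. ]
block [481.3 -68.   25. ]
padL [556.5 -66.2  25. ]
padR [552.5 -94.1  25. ]
tipL [618.3 -74.8  20. ]
tipR [ 615.1 -103.    20. ]
tab mid s [443.2 -64.3  54. ]
far+y [661.4 -28.5  50. ]
far-y [ 637.2 -159.9   50. ]
block [485.9 -75.4  25. ]
tipL [622.7 -80.   20. ]
tipR [ 618.  -109.4   20. ]
padL [561.7 -68.7  25. ]
padR [ 560.9 -105.4   25. ]
(array([439.7, -61.7,  49.7]), np.float64(0.6766889811910738))
```

Call:
send_rows:
  targets:
    - [[0, 0, 0.0167, 0.06, -0.22, 0, -0.1], [0, 0, 0.0167, 0.06, -0.22, 0, -0.1], [0, 0, 0.0167, 0.06, -0.22, 0, -0.1], [0, 0, 0.0167, 0.06, -0.22, 0, -0.1], [0, 0, 0.0167, 0.06, -0.22, 0, -0.1], [0, 0, 0.0167, 0.06, -0.22, 0, -0.1], [0, 0, 0.0167, 0.06, -0.22, 0, -0.1], [0, 0, 0.0167, 0.06, -0.22, 0, -0.1], [0, 0, 0.0167, 0.06, -0.22, 0, -0.1], [0, 0, 0.0167, 0.06, -0.22, 0, -0.1], [0, 0, 0.0167, 0.06, -0.22, 0, -0.1], [0, 0, 0.0167, 0.06, -0.22, 0, -0.1]]
  grip_force: 8

```text
time_s: 2.9
ee_pos: [399.4, -14.6, 214.4]
ee_rot: [180.0, 0.1, 171.7]
force: [0.9, 0.4, -0.1]
gripper_width: 50.2
gripper_force: 0.0
```

Call:
send_rows:
  targets:
    - [[0, 0, 0, 0.08, -0.115, -0.1, -0.1], [0, 0, 0, 0.08, -0.115, -0.1, -0.1], [0, 0, 0, 0, 0, -0.2, -0.1], [0, 0, 0, 0, 0, -0.2, -0.1], [0, 0, 0, 0, 0, -0.15, -0.1], [0, 0, 0, 0, 0, -0.1, -0.1], [0, 0, 0, 0, 0, -0.05, -0.1], [0, 0, 0, 0, 0, 0, -0.1]]

```text
time_s: 3.7
ee_pos: [430.6, -58.6, 33.2]
ee_rot: [180.0, -0.1, 171.7]
force: [0.1, -0.4, 0.3]
gripper_width: 49.7
gripper_force: 0.0
```

```bash
python3 - <<'E'
from h import *
a,_=optics.grab_frame("scene");b,_=optics.grab_frame("top")
cv2.imwrite("pics/c2.png",np.hstack([cv2.resize(b[200:320,290:410,::-1],(400,400),interpolation=2),cv2.resize(a[180:300,100:220,::-1],(400,400),interpolation=2)]))
E
```

```text
(no output)
```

View pics/c2.png

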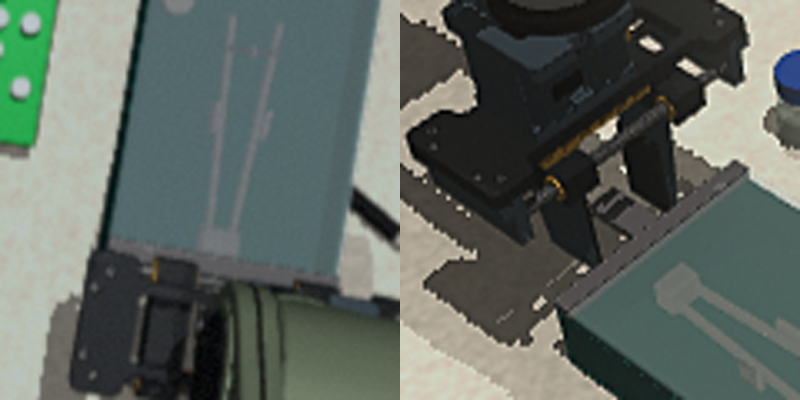

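The fingers straddle the tab in front of the lid's edge, with a finger on each side of the tab near (620,205). I'll close on it.

Call:
send_rows:
  targets:
    - [[0, 0, 0, 0, 0, 0, 1], [0, 0, 0, 0, 0, 0, 1], [0, 0, 0, 0, 0, 0, 1], [0, 0, 0, 0, 0, 0, 1], [0, 0, 0, 0, 0, 0, 1], [0, 0, 0, 0, 0, 0, 1]]
  grip_force: 8

```text
time_s: 4.4
ee_pos: [431.4, -58.8, 34.3]
ee_rot: [180.0, 0.0, 171.7]
force: [-1.0, -0.0, 3.2]
gripper_width: 20.1
gripper_force: 8.0
```

```bash
python3 - <<'E'
import numpy as np
r=219;p0=np.radians(1.2);th=np.radians(np.r_[0,2,np.linspace(7,97,19)])
s=r*(np.cos(p0)-np.cos(p0+th));z=r*(np.sin(p0+th)-np.sin(p0))
for i in range(len(th)-1): print(round(np.degrees(th[i+1]),1),np.round(np.array([(s[i+1]-s[i])*.989,-(s[i+1]-s[i])*.147,z[i+1]-z[i]])/200,4).tolist())
E
```

```text
2.0 [0.0015, -0.0002, 0.0382]
7.0 [0.0094, -0.0014, 0.0951]
12.0 [0.0175, -0.0026, 0.0939]
17.0 [0.0256, -0.0038, 0.092]
22.0 [0.0334, -0.005, 0.0894]
27.0 [0.041, -0.0061, 0.0861]
32.0 [0.0482, -0.0072, 0.0821]
37.0 [0.0551, -0.0082, 0.0776]
42.0 [0.0616, -0.0092, 0.0724]
47.0 [0.0676, -0.0101, 0.0667]
52.0 [0.0731, -0.0109, 0.0605]
57.0 [0.078, -0.0116, 0.0538]
62.0 [0.0824, -0.0122, 0.0467]
67.0 [0.0861, -0.0128, 0.0393]
72.0 [0.0892, -0.0133, 0.0316]
77.0 [0.0915, -0.0136, 0.0236]
82.0 [0.0932, -0.0139, 0.0154]
87.0 [0.0942, -0.014, 0.0072]
92.0 [0.0945, -0.014, -0.0012]
97.0 [0.094, -0.014, -0.0095]
```

Call:
send_rows:
  targets:
    - [[0, 0, 0, 0.0015, -0.0002, 0.038, 1], [0, 0, 0, 0.009, -0.0014, 0.095, 1], [0, 0, 0, 0.0175, -0.0026, 0.094, 1], [0, 0, 0, 0.0256, -0.0038, 0.092, 1], [0, 0, 0, 0.0334, -0.005, 0.0894, 1], [0, 0, 0, 0.041, -0.006, 0.086, 1], [0, 0, 0, 0, 0, 0, 1]]

```text
time_s: 5.1
ee_pos: [457.5, -62.8, 134.8]
ee_rot: [-180.0, 0.1, 171.7]
force: [-1.6, 0.1, 0.1]
gripper_width: 20.0
gripper_force: 8.0
```

Call:
send_rows:
  targets:
    - [[0, 0, 0, 0.0482, -0.0072, 0.0821, 1], [0, 0, 0, 0.0551, -0.0082, 0.0776, 1], [0, 0, 0, 0.0616, -0.0092, 0.0724, 1], [0, 0, 0, 0.0676, -0.01, 0.0667, 1], [0, 0, 0, 0.0731, -0.011, 0.0605, 1], [0, 0, 0, 0.078, -0.0116, 0.0538, 1], [0, 0, 0, 0.0824, -0.0122, 0.0467, 1], [0, 0, 0, 0, 0, 0, 1]]

```text
time_s: 5.9
ee_pos: [551.3, -77.1, 225.2]
ee_rot: [-179.9, 0.1, 171.7]
force: [-1.6, -1.6, 3.2]
gripper_width: 20.1
gripper_force: 8.0
```

```bash
python3 - <<'E'
from h import *
a,_=optics.grab_frame("scene")
cv2.imwrite("pics/c3.png",cv2.resize(a[100:340,80:340,::-1],(650,600),interpolation=2))
E
```

```text
(no output)
```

View pics/c3.png

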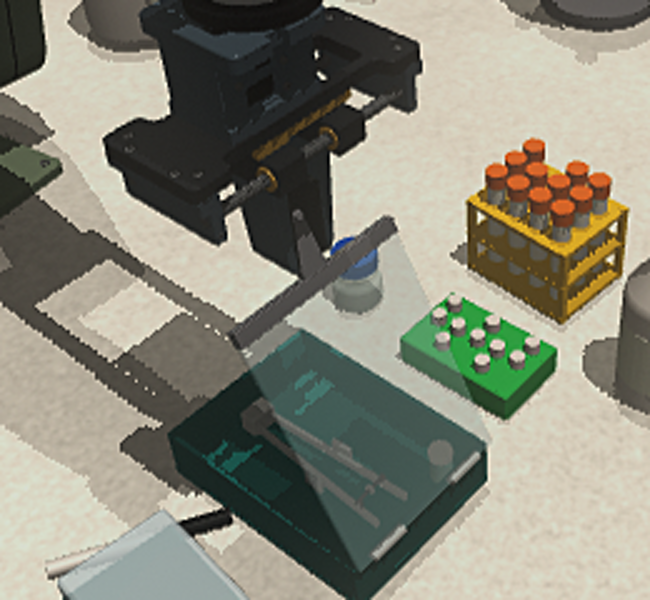

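The lid is up at about 60°, with its edge from (235,335) to (390,225) in the crop and the tab still in the fingers. Continuing over the top.

Call:
send_rows:
  targets:
    - [[0, 0, 0, 0.0861, -0.0128, 0.0393, 1], [0, 0, 0, 0.0892, -0.0133, 0.0316, 1], [0, 0, 0, 0.0915, -0.0136, 0.0236, 1], [0, 0, 0, 0.0932, -0.0139, 0.0154, 1], [0, 0, 0, 0.0942, -0.014, 0.0072, 1], [0, 0, 0, 0.0945, -0.014, -0.0012, 1], [0, 0, 0, 0.094, -0.014, -0.0095, 1], [0, 0, 0, 0.03, -0.0045, -0.004, 1], [0, 0, 0, 0, 0, 0, 1]]

```text
time_s: 6.85
ee_pos: [683.8, -97.3, 243.9]
ee_rot: [-179.9, -0.1, 171.7]
force: [-0.9, -4.6, -0.9]
gripper_width: 19.8
gripper_force: 8.0
```

Call:
send_rows:
  targets:
    - [[0, 0, 0, 0, 0, 0, -0.1], [0, 0, 0, 0, 0, 0, -0.1], [0, 0, 0, 0, 0, 0, -0.1], [0, 0, 0, 0, 0, 0, -0.1], [0, 0, 0, 0, 0, 0.1, -0.1], [0, 0, 0, 0, 0, 0.2, -0.1], [0, 0, 0, -0.1, 0, 0.15, -0.1], [0, 0, 0, -0.2, 0, 0, -0.1], [0, 0, 0, -0.2, 0, 0, -0.1], [0, 0, 0, -0.2, 0, 0, -0.1], [0, 0, 0, -0.2, 0, 0, -0.1], [0, 0, 0, -0.2, 0, 0, -0.1]]

```text
time_s: 8.05
ee_pos: [462.6, -96.0, 335.5]
ee_rot: [180.0, 0.0, 171.7]
force: [0.0, 0.5, 0.3]
gripper_width: 50.0
gripper_force: 0.0
```

```bash
python3 - <<'E'
from h import *
np.set_printoptions(precision=1,suppress=True)
a,_=optics.grab_frame("scene");b,d=optics.grab_frame("top")
r={}
for k in ("forceps","tip_left","tip_right","vial","lid_tab"):
    for n in ("scene","top"):
        o=r[n,k]=optics.place_of(n,k); print(k,n,[(np.array(x["at"]),round(x["conf"],2)) for x in o[:2]])
    if r["scene",k] and r["top",k]: print("   tri",tri("scene",r["scene",k][0]["at"],"top",r["top",k][0]["at"]))
cv2.imwrite("pics/c4.png",np.hstack([cv2.resize(b[160:310,300:420,::-1],(400,500),interpolation=2),cv2.resize(a[205:345,125:265,::-1],(400,500),interpolation=2)]))
E
```

```text
forceps scene [(array([211.1, 287.3]), 0.91)]
forceps top [(array([357.9, 234.8]), 0.74)]
   tri (array([554.9, -77.1,   6.5]), np.float64(6.461420228691643))
tip_left scene [(array([238.1, 299.3]), 0.48)]
tip_left top [(array([360.6, 202.7]), 0.45)]
   tri (array([620.3, -80.6,  17.4]), np.float64(9.2771685767917))
tip_right scene [(array([234.7, 311.1]), 0.76)]
tip_right top [(array([370.8, 205.1]), 0.54)]
   tri (array([ 620.6, -101.6,    6.6]), np.float64(0.2279237376085575))
vial scene []
vial top [(array([341. , 201.6]), 0.41)]
lid_tab scene [(array([271. , 228.7]), 0.95)]
lid_tab top []
```

View pics/c4.png

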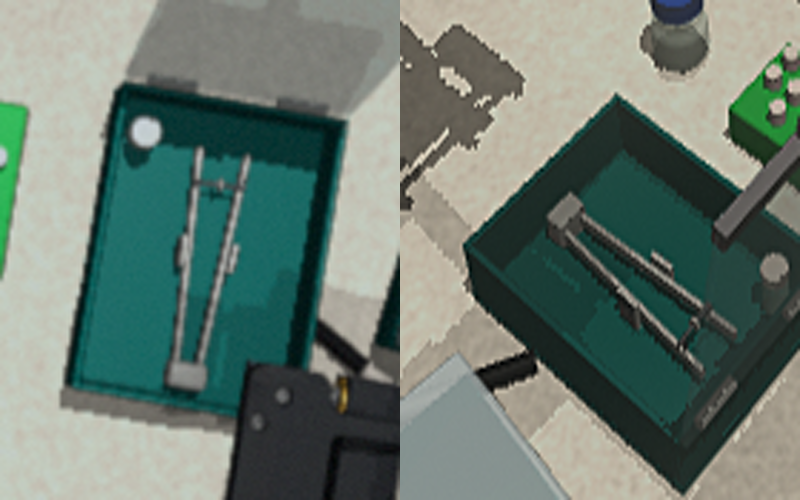

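The top crop shows the open case: forceps block at (187,376), pads at (183,250) and (232,257), tips at (199,150) and (247,157), and the vial upright at (146,132). The scene crop shows the lid swung back.

```bash
python3 - <<'E'
from h import *
np.set_printoptions(precision=1,suppress=True)
T=lambda p:np.array([300+p[0]/3.3333-.35,160+p[1]/3.3333-.35]); S=lambda p:np.array([125+(p[0]-400)*140/400-.35,205+p[1]*.28-.35])
P={"block":((187,376),(565,213)),"padL":((183,250),(663,260)),"padR":((232,257),(630,313)),"tipL":((199,150),(735,330)),"tipR":((247,157),(697,372))}
Q={}
for k,(a,b) in P.items():
    Q[k]=atz("top",T(a),25)
    print(k,tri("top",T(a),"scene",S(b)),Q[k],atz("scene",S(b),25))
m=(Q["tipL"]+Q["tipR"])/2; v=m-Q["block"]; print("yaw",np.degrees(np.arctan2(v[1],v[0])),np.linalg.norm(v),"origin",(Q["padL"]+Q["padR"])/2, Q["block"]+v/np.linalg.norm(v)*76, m-v/np.linalg.norm(v)*65)
th=1.8;u=np.array([.989,-.147,0]);h=np.array([648,-91,45.5])
for th in (1.72,1.8): print("tab pred",proj("scene",h-u*219*np.cos(th+.02)+np.array([0,0,219*np.sin(th+.02)])))
E
```

```text
block (array([479.4, -69.2,  21. ]), np.float64(0.5691559263197035)) [479.8 -68.3  25. ] [481.7 -71.8  25. ]
padL (array([557.1, -65. ,  23.8]), np.float64(0.12506467456092796)) [557.  -64.8  25. ] [557.8 -65.7  25. ]
padR (array([553.5, -97.7,  13.7]), np.float64(0.6754448860874658)) [553.4 -95.2  25. ] [ 559.4 -104.4   25. ]
tipL (array([619.9, -75.5,  17.2]), np.float64(0.300981593906671)) [619.2 -74.   25. ] [623.2 -80.2  25. ]
tipR (array([ 614.6, -107.1,   16.3]), np.float64(4.626873535006091)) [ 615.6 -103.8   25. ] [ 616.6 -113.2   25. ]
yaw -8.493687148659852 139.16743127446685 origin [555.2 -80.   25. ] [554.9 -79.6  25. ] [553.1 -79.3  25. ]
tab pred [263.6 219.3]
tab pred [273.2 226.4]
```

Call:
send_rows:
  targets:
    - [[0, 0, 0, 0.154, 0.027, -0.1, -0.1], [0, 0, 0, 0.154, 0.027, -0.15, -0.1], [0, 0, 0, 0.154, 0.026, -0.15, -0.1], [0, 0, 0, 0, 0, -0.23, -0.1], [0, 0, 0, 0, 0, -0.23, -0.1], [0, 0, 0, 0, 0, -0.23, -0.1], [0, 0, 0, 0, 0, -0.2, -0.1], [0, 0, 0, 0, 0, -0.1, -0.1], [0, 0, 0, 0, 0, 0, -0.1], [0, 0, 0, 0, 0, 0, -0.1]]

```text
time_s: 9.65
ee_pos: [557.6, -80.5, 57.5]
ee_rot: [180.0, 0.0, 171.7]
force: [-0.3, -0.1, 0.4]
gripper_width: 50.0
gripper_force: 0.0
```

```bash
python3 - <<'E'
from h import *
a,_=optics.grab_frame("scene");b,d=optics.grab_frame("top")
print(env.state()["ee_pos"])
cv2.imwrite("pics/c5.png",np.hstack([cv2.resize(b[160:310,300:420,::-1],(400,500),interpolation=2),cv2.resize(a[205:345,125:265,::-1],(400,500),interpolation=2)]))
E
```

```text
[558.43854111 -80.61654728  58.90894419]
```

View pics/c5.png

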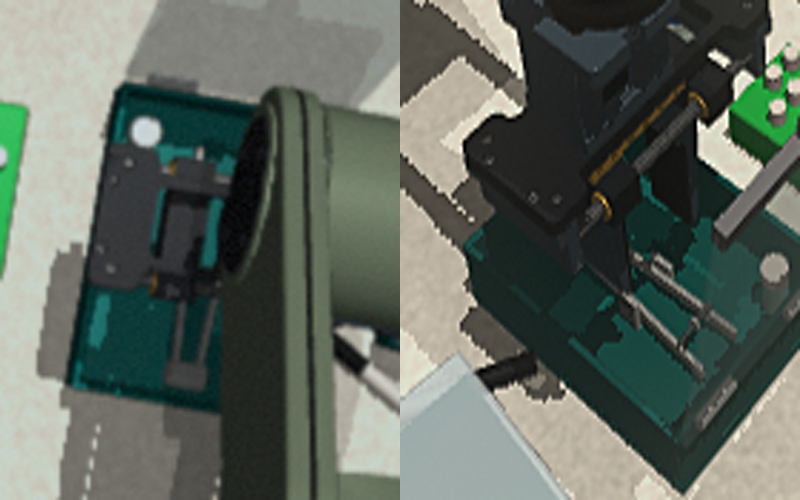

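The scene crop shows the fingers over the forceps, straddling the pads at (630,313) and (663,260), and the vial at (775,270) is clear. Going down.

Call:
send_rows:
  targets:
    - [[0, 0, 0, -0.0125, 0.001, -0.08, -0.1], [0, 0, 0, 0, 0, -0.08, -0.1], [0, 0, 0, 0, 0, -0.05, -0.1], [0, 0, 0, 0, 0, -0.03, -0.1], [0, 0, 0, 0, 0, 0, -0.1], [0, 0, 0, 0, 0, 0, -0.1]]

```text
time_s: 10.35
ee_pos: [555.0, -80.3, 9.9]
ee_rot: [180.0, 0.1, 171.7]
force: [0.0, -0.1, -0.4]
gripper_width: 50.2
gripper_force: 0.0
```

Call:
send_rows:
  targets:
    - [[0, 0, 0, 0, 0, -0.005, 0.2], [0, 0, 0, 0, 0, 0, 0.25], [0, 0, 0, 0, 0, 0, 0.3], [0, 0, 0, 0, 0, 0, 0.36], [0, 0, 0, 0, 0, 0, 0.36], [0, 0, 0, 0, 0, 0, 0.36]]
  grip_force: 14

```text
time_s: 10.95
ee_pos: [554.8, -80.2, 8.7]
ee_rot: [180.0, 0.1, 171.7]
force: [0.5, 1.6, 3.8]
gripper_width: 29.5
gripper_force: 4.7
```

Call:
send_rows:
  targets:
    - [[0, 0, 0, 0, 0, 0.02, 0.36], [0, 0, 0, 0, 0, 0.05, 0.36], [0, 0, 0, 0, 0, 0.1, 0.36], [0, 0, 0, 0, 0, 0.15, 0.36], [0, 0, 0, 0, 0, 0.15, 0.36], [0, 0, 0, -0.03, 0, 0.15, 0.36], [0, 0, 0, -0.06, 0, 0.15, 0.36], [0, 0, 0, -0.06, 0, 0.15, 0.36], [0, 0, 0, -0.06, 0, 0.15, 0.36], [0, 0, 0, -0.06, 0, 0.15, 0.36], [0, 0, 0, -0.05, 0, 0.1, 0.36], [0, 0, 0, 0, 0, 0, 0.36]]

```text
time_s: 12.15
ee_pos: [490.6, -80.4, 275.8]
ee_rot: [-180.0, 0.4, 171.7]
force: [0.7, 0.9, -0.9]
gripper_width: 29.2
gripper_force: 3.4
```

Call:
send_rows:
  targets:
    - [[0, 0, 0, 0, 0, 0.1, 0.36], [0, 0, 0, 0, 0, 0.15, 0.36], [0, 0, 0, 0, 0, 0.2, 0.36], [0, 0, 0, 0, 0, 0.2, 0.36], [0, 0, 0, 0, 0, 0.15, 0.36], [0, 0, 0, 0, 0, 0.05, 0.36], [0, 0, 0, 0, 0, 0, 0.36], [0, 0, 0, 0, 0, 0, 0.36], [0, 0, 0, 0, 0, 0, 0.36], [0, 0, 0, 0, 0, 0, 0.36]]

```text
time_s: 13.15
ee_pos: [490.1, -80.1, 440.7]
ee_rot: [180.0, -0.2, 171.7]
force: [-0.4, -0.1, -0.3]
gripper_width: 29.0
gripper_force: 3.4
```

```bash
python3 - <<'E'
from h import *
np.set_printoptions(precision=1,suppress=True)
s=env.state();print(s["ee_pos"],s["gripper_width"],s["gripper_force"],s["force"])
a,_=optics.grab_frame("scene");b,d=optics.grab_frame("top")
u=np.array([.989,-.146,0]); p=s["ee_pos"]+u*50+[0,0,10]
r={}
for k in ("forceps","tip_left","tip_right"):
    for n in ("scene","top"):
        o=r[n,k]=optics.place_of(n,k); print(k,n,[(np.array(x["at"]),round(x["conf"],2)) for x in o[:2]])
    if r["scene",k] and r["top",k]: print("   tri",tri("scene",r["scene",k][0]["at"],"top",r["top",k][0]["at"]))
w=[]
for n,im in (("top",b),("scene",a)):
    c=proj(n,p).round().astype(int); print(n,c); w.append(cv2.resize(im[c[1]-55:c[1]+55,c[0]-40:c[0]+40,::-1],(400,550),interpolation=cv2.INTER_CUBIC))
save("t6",b);save("s6",a)
cv2.imwrite("pics/c6.png",np.hstack(w))
E
```

```text
[490.1 -80.1 440.7] 29.01153653226611 3.4084193408489227 [-0.4 -0.1 -0.3]
forceps scene [(array([145.4,  70.5]), 0.91)]
forceps top []
tip_left scene [(array([147.6,  21.4]), 0.92), (array([213.1, 289. ]), 0.56)]
tip_left top [(array([439.5, 240.9]), 0.68)]
   tri (array([529.9, -77.5, 500.5]), np.float64(21.54684051841781))
tip_right scene [(array([141.2,  29.9]), 0.66)]
tip_right top []
top [439 240]
scene [164  66]
```

View pics/c6.png

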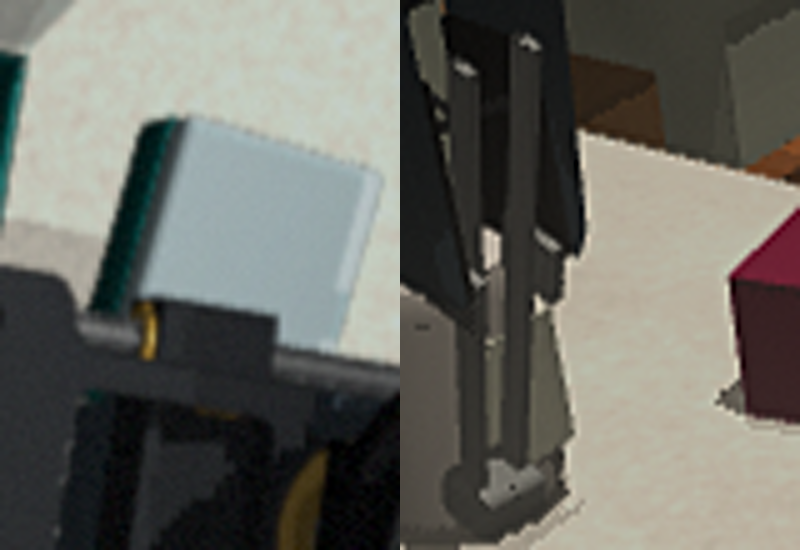

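The forceps pivoted in the grip and now hang with the tips up between the fingers: tips at (465,68) and (525,42), block at (510,480) in the right crop. The arms weren't parallel yet, so only the pads' edges were held. I'll measure the attitude from depth.

```bash
python3 - <<'E'
from h import *
np.set_printoptions(precision=1,suppress=True)
a,d=optics.grab_frame("scene")
m=optics.silhouettes("scene","forceps")[0]; print(m["conf"],m["at"],m["mask"].sum())
K,R,t=cam("scene"); v,u=np.nonzero(m["mask"]&(d>0)); z=d[v,u]
P=(np.linalg.solve(K,np.c_[u,v,np.ones(len(u))].T)*z-t[:,None]).T@R
P=P[np.linalg.norm(P-np.median(P,0),axis=1)<120]
c=np.array([490,-80,450]);q=np.radians(-8.3)
L=np.c_[(P-c)@[np.cos(q),np.sin(q),0],(P-c)@[-np.sin(q),np.cos(q),0],P[:,2]-440]
print(len(L))
for lo in range(-110,90,15):
    s=L[(L[:,2]>=lo)&(L[:,2]<lo+15)]
    if len(s): print(lo,len(s),"x",np.percentile(s[:,0],[5,50,95]),"y",np.percentile(s[:,1],[2,25,50,75,98]))
for n in ("scene",):
  o,dd=ray(n,[145.4,70.5]); print(atz(n,[145.4,70.5],450))
E
```

```text
0.72 [141.8, 72.2] 1242
1218
-80 168 x [-20.2  -6.6  -3.2] y [-14.  -12.7  -8.2  -0.5   6.4]
-65 145 x [-18.2  -9.8  -4.9] y [-12.7 -10.3  -1.6   4.    7.2]
-50 97 x [-10.4  -4.3  -0.9] y [-11.7 -10.6   3.3   4.5   7.9]
-35 93 x [-4.9  0.4  3.7] y [-12.2 -11.1  -8.8   4.6   6.6]
-20 112 x [-1.3  5.4 14.6] y [-16.5 -11.9   4.3   5.8  10.1]
-5 181 x [ 0.2 12.2 17.9] y [-17.8 -13.5   5.6   9.1  12.5]
10 97 x [ 9.2 13.8 17.1] y [-16.  -12.2   4.6   5.7   7.7]
25 104 x [13.  17.8 21.4] y [-13.5 -12.1   5.5   6.5   9. ]
40 143 x [13.  22.1 25.9] y [-13.6 -12.4   5.4   6.7   9.6]
55 78 x [21.1 25.9 28.2] y [-14.  -12.7   5.7   6.8   8.9]
[ 524.9 -106.5  450. ]
```

Call:
send_rows:
  targets:
    - [[0, 0, 0, -0.04, 0.01, -0.05, 0.36], [0, 0, 0, -0.08, 0.013, -0.1, 0.36], [0, 0, 0, -0.09, 0.013, -0.15, 0.36], [0, 0, 0, -0.09, 0.013, -0.17, 0.36], [0, 0, 0, -0.09, 0.013, -0.17, 0.36], [0, 0, 0, -0.09, 0.013, -0.17, 0.36], [0, 0, 0, -0.09, 0.013, -0.17, 0.36], [0, 0, 0, -0.09, 0.013, -0.17, 0.36], [0, 0, 0, -0.09, 0.013, -0.17, 0.36], [0, 0, 0, -0.09, 0.013, -0.17, 0.36], [0, 0, 0, -0.05, 0.013, -0.12, 0.36], [0, 0, 0, 0, 0, -0.06, 0.36]]

```text
time_s: 14.85
ee_pos: [309.3, -51.5, 106.5]
ee_rot: [180.0, -0.3, 171.7]
force: [0.1, 0.3, -0.5]
gripper_width: 29.4
gripper_force: 3.4
```

```bash
cat >> h.py <<'E'
def cloud():
    s=env.state(); c=s["ee_pos"]
    a,d=optics.grab_frame("scene"); o=optics.silhouettes("scene","forceps")
    print(c,s["gripper_width"],s["gripper_force"],s["force"])
    if not o: print("none"); return
    m=o[0]; K,R,t=cam("scene"); v,u=np.nonzero(m["mask"]&(d>0)); z=d[v,u]
    P=(np.linalg.solve(K,np.c_[u,v,np.ones(len(u))].T)*z-t[:,None]).T@R
    P=P[np.linalg.norm(P-np.median(P,0),axis=1)<120]; q=np.radians(-8.3)
    L=np.c_[(P-c)@[np.cos(q),np.sin(q),0],(P-c)@[-np.sin(q),np.cos(q),0],P[:,2]-c[2]]
    print(m["conf"],m["at"],len(L))
    pl=np.linalg.svd(L-L.mean(0),full_matrices=False)[2][0]; print("axis",pl*np.sign(pl[2]))
    e=L@pl*np.sign(pl[2])
    for lo in np.arange(e.min(),e.max(),20):
        k=L[(e>=lo)&(e<lo+20)]
        if len(k): print(round(lo),len(k),"x",np.percentile(k[:,0],[5,50,95]),"y",np.percentile(k[:,1],[2,50,98]),"z",np.percentile(k[:,2],[2,50,98]))
    return a,m
E
python3 - <<'E'
from h import *
np.set_printoptions(precision=1,suppress=True)
cloud()
E
```

```text
[309.3 -51.5 106.5] 29.42506739465712 3.4088480472564697 [ 0.1  0.3 -0.5]
0.9 [119.8, 206.6] 487
axis [ 0.3 -0.   0.9]
-125 29 x [-71.8 -58.9 -30.1] y [-2.6 11.1 32.8] z [-108.2 -105.8 -102.8]
-85 105 x [-20.   -7.4  -3.4] y [-14.3  -4.2   8.7] z [-81.2 -69.4 -64.1]
-65 50 x [-13.4  -7.5  -3.6] y [-11.8  -1.9   6.6] z [-66.3 -56.5 -46.1]
-45 42 x [-6.6 -1.4  1.4] y [-12.2  -2.8   8. ] z [-44.4 -35.5 -27.1]
-25 32 x [-0.7  3.4  8.6] y [-12.9   4.3   9. ] z [-26.7 -18.3  -7.6]
-5 68 x [ 5.5 11.8 18.2] y [-16.7   5.6  12.9] z [-7.6  1.4 11.1]
15 49 x [ 9.4 14.5 18.8] y [-13.5   4.6   8.9] z [13.1 22.5 30.8]
35 70 x [ 9.9 19.6 24.2] y [-14.    5.5  15.6] z [31.2 42.7 50.3]
55 42 x [17.3 24.5 28.1] y [-14.1   5.3  15. ] z [50.3 57.8 62.9]
```

Call:
send_rows:
  targets:
    - [[0, 0, 0, 0, 0, -0.06, 0.36], [0, 0, 0, 0, 0, -0.04, 0.36], [0, 0, 0, 0, 0, -0.02, 0.36], [0, 0, 0, 0, 0, -0.007, 0.36], [0, 0, 0, 0, 0, 0, 0.36]]

```text
time_s: 15.45
ee_pos: [313.8, -52.5, 83.6]
ee_rot: [-180.0, 0.2, 171.7]
force: [1.2, -1.2, 3.9]
gripper_width: 29.6
gripper_force: 3.6
```

Call:
send_rows:
  targets:
    - [[0, 0, 0, 0.056, -0.008, -0.0115, 0.36], [0, 0, 0, 0.054, -0.008, -0.018, 0.36], [0, 0, 0, 0.052, -0.0075, -0.0245, 0.36], [0, 0, 0, 0.048, -0.007, -0.0305, 0.36], [0, 0, 0, 0, 0, 0, 0.36]]

```text
time_s: 15.95
ee_pos: [355.8, -58.5, 65.1]
ee_rot: [180.0, -0.0, 171.7]
force: [0.6, -0.2, 0.4]
gripper_width: 29.4
gripper_force: 3.5
```

```bash
python3 - <<'E'
from h import *
np.set_printoptions(precision=1,suppress=True)
cloud()
E
```

```text
[355.8 -58.5  65.1] 29.36570986219267 3.460388593375683 [ 0.6 -0.2  0.4]
0.51 [133.2, 222.5] 163
axis [0.7 0.1 0.7]
-73 51 x [-51.4 -44.3 -38.1] y [-14.5 -11.5  -1.4] z [-53.6 -47.2 -39. ]
-53 13 x [-35.6 -29.4 -23.8] y [-12.8 -11.3 -10.6] z [-36.3 -31.6 -25.9]
-13 4 x [-4.9  6.6  8.1] y [8.6 9.1 9.6] z [-4.3 -1.9 -0.7]
7 10 x [ 8.1 14.6 18.9] y [-13.6  -1.4  12.8] z [ 2.  14.4 20. ]
27 28 x [21.2 28.  32.3] y [-13.7  -8.6  11.7] z [19.9 28.2 36.6]
47 48 x [29.7 38.9 48.7] y [-14.   -7.2   7.1] z [34.2 40.8 49. ]
67 9 x [45.8 48.1 49.7] y [-13.5   5.9   8.1] z [46.4 49.3 50.5]
```

Call:
send_rows:
  targets:
    - [[0, 0, 0, 0.044, -0.0065, -0.036, 0.36], [0, 0, 0, 0.04, -0.006, -0.0415, 0.36], [0, 0, 0, 0.0345, -0.005, -0.046, 0.36], [0, 0, 0, 0.028, -0.004, -0.05, 0.36], [0, 0, 0, 0.022, -0.003, -0.0525, 0.36], [0, 0, 0, 0.015, -0.002, -0.053, 0.36], [0, 0, 0, 0, 0, 0, 0.36], [0, 0, 0, 0, 0, 0, 0.36]]

```text
time_s: 16.85
ee_pos: [390.7, -63.5, 9.8]
ee_rot: [180.0, -0.1, 171.7]
force: [0.4, 0.8, -0.9]
gripper_width: 29.2
gripper_force: 3.4
```

```bash
python3 - <<'E'
from h import *
np.set_printoptions(precision=1,suppress=True)
cloud()
E
```

```text
[390.7 -63.5   9.8] 29.15446090523982 3.4346886724233627 [ 0.4  0.8 -0.9]
0.47 [153.4, 251.2] 286
axis [ 1.  -0.1  0.1]
-68 14 x [-69.  -67.3 -60.1] y [-13.  -10.4  -8.6] z [-3.3  4.3  8.5]
-48 4 x [-31.2 -29.5 -27.5] y [ 9.9 18.2 20.9] z [-9.5 -9.2 -8.5]
-28 23 x [-20.6 -12.6  -8.3] y [ 2.8  6.1 10.5] z [-11.2   4.    9.6]
-8 83 x [-5.9  5.4 12.7] y [-7.5  8.7 21.4] z [-10.8   8.7  16.9]
12 93 x [12.9 19.  29.9] y [-13.4   5.1  24.2] z [-11.1   6.   12.7]
32 68 x [31.9 43.  49.5] y [-20.1  -7.1   8.8] z [ 5.8 13.5 22.8]
52 1 x [49.9 49.9 49.9] y [-12.3 -12.3 -12.3] z [17.1 17.1 17.1]
```

Call:
send_rows:
  targets:
    - [[0, 0, 0, 0, 0, 0, -0.1], [0, 0, 0, 0, 0, 0, -0.1], [0, 0, 0, 0, 0, 0, -0.1], [0, 0, 0, 0, 0, 0.05, -0.1], [0, 0, 0, 0, 0, 0.15, -0.1], [0, 0, 0, 0, 0, 0.2, -0.1], [0, 0, 0, 0, -0.1, 0.2, -0.1], [0, 0, 0, 0, -0.2, 0.15, -0.1], [0, 0, 0, 0, -0.2, 0, -0.1], [0, 0, 0, 0, -0.2, 0, -0.1], [0, 0, 0, 0, -0.05, 0, -0.1]]

```text
time_s: 18.05
ee_pos: [391.4, -216.9, 160.8]
ee_rot: [-179.9, 0.1, 171.5]
force: [-0.5, -0.1, -0.6]
gripper_width: 50.1
gripper_force: 0.0
```

```bash
python3 - <<'E'
from h import *
np.set_printoptions(precision=1,suppress=True)
print(env.state()["ee_pos"])
a,_=optics.grab_frame("scene");b,d=optics.grab_frame("top");save("t7",b)
r={}
for k in ("forceps","tip_left","tip_right","lid_tab"):
    for n in ("scene","top"):
        o=r[n,k]=optics.place_of(n,k); print(k,n,[(np.array(x["at"]),round(x["conf"],2)) for x in o[:2]])
    if r["scene",k] and r["top",k]: print("   tri",tri("scene",r["scene",k][0]["at"],"top",r["top",k][0]["at"]),atz("top",r["top",k][0]["at"],8))
o=optics.silhouettes("top","forceps")
for x in o[:2]:
    m=x["mask"].astype(np.uint8); print(x["conf"],x["at"],m.sum(),cv2.minAreaRect(cv2.findNonZero(m)))
    print([atz("top",p,18)[:2] for p in cv2.boxPoints(cv2.minAreaRect(cv2.findNonZero(m)))])
c=np.round(proj("top",[390,-65,10])).astype(int)-[10,0];print(c)
cv2.imwrite("pics/c7.png",cv2.resize(b[c[1]-50:c[1]+50,c[0]-60:c[0]+60,::-1],(600,500),interpolation=cv2.INTER_CUBIC))
E
```

```text
[ 391.4 -216.9  160.8]
forceps scene [(array([147.1, 252.9]), 0.59)]
forceps top [(array([350.3, 313.4]), 0.74)]
   tri (array([389.1, -65.8,   1.1]), np.float64(10.808777488427046)) [394.3 -61.1   8. ]
tip_left scene [(array([175.8, 261.8]), 0.76), (array([221.5, 217.8]), 0.56)]
tip_left top [(array([350. , 283.9]), 0.77)]
   tri (array([454.1, -60.6,   5.4]), np.float64(1.7081834510429728)) [455.  -59.7   8. ]
tip_right scene []
tip_right top [(array([360.9, 285.5]), 0.72)]
lid_tab scene [(array([272.9, 226.4]), 0.75)]
lid_tab top [(array([404.2, 140.5]), 0.58)]
   tri (array([ 700.5, -100.1,  258.3]), np.float64(1.8780923741399933)) [ 760.  -170.8    8. ]
0.66 [345.0, 326.8] 246 ((351.05120849609375, 320.760986328125), (17.460758209228516, 71.44943237304688), 12.094757080078125)
[array([313.5, -29.4]), array([455.5, -58. ]), array([448.8, -93.3]), array([306.8, -64.4])]
[342 316]
```

View pics/c7.png

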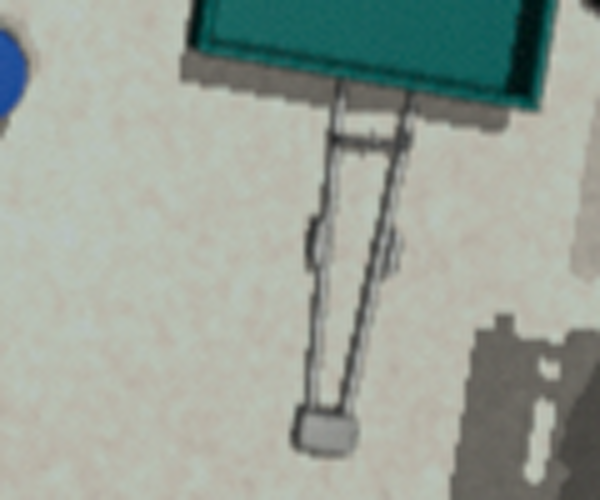

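The forceps lie flat on the bench in front of the case: block at (326,430), pads at (316,243) and (392,250), arms reaching (340,85) and (409,95) by the wall.

```bash
python3 - <<'E'
from h import *
np.set_printoptions(precision=1,suppress=True)
T=lambda p:np.array([282+p[0]/5-.4,266+p[1]/5-.4])
Q={k:atz("top",T(p),z) for k,p,z in [("block",(327,428),20),("padL",(316,243),18),("padR",(391,250),18),("tipL",(340,86),15),("tipR",(409,94),15),("tL",(327,140),15),("tR",(402,148),15)]}
for k in Q: print(k,Q[k])
m=(Q["tL"]+Q["tR"])/2;v=m-Q["block"];v/=np.linalg.norm(v);print(np.degrees(np.arctan2(v[1],v[0])),(Q["padL"]+Q["padR"])/2,Q["block"]+v*76,env.state()["ee_pos"])
E
```

```text
block [319.7 -53.5  20. ]
padL [393.8 -48.2  18. ]
padR [391.7 -79.   18. ]
tipL [457.7 -57.7  15. ]
tipR [455.1 -86.3  15. ]
tL [435.5 -52.6  15. ]
tR [432.9 -83.6  15. ]
-7.291508441150884 [392.7 -63.6  18. ] [395.1 -63.1  16.7] [ 391.2 -212.9  160.2]
```

Call:
send_rows:
  targets:
    - [[0, 0, 0, -0.01, 0.2, 0, -0.1], [0, 0, 0, -0.01, 0.2, 0, -0.1], [0, 0, 0, -0.01, 0.2, 0, -0.1], [0, 0, 0, -0.0075, 0.155, -0.1, -0.1], [0, 0, 0, 0, 0, -0.2, -0.1], [0, 0, 0, 0, 0, -0.2, -0.1], [0, 0, 0, 0, 0, -0.1, -0.1], [0, 0, 0, 0, 0, -0.05, -0.1], [0, 0, 0, 0, 0, 0, -0.1], [0, 0, 0, 0, 0, 0, -0.1]]

```text
time_s: 19.6
ee_pos: [384.0, -62.5, 30.5]
ee_rot: [180.0, 0.0, 171.7]
force: [-0.6, 0.7, 0.4]
gripper_width: 50.1
gripper_force: 0.0
```

Down to z≈4, then close past parallel so the pads sit flat against the fingers.

Call:
send_rows:
  targets:
    - [[0, 0, 0, 0, 0, -0.08, -0.1], [0, 0, 0, 0, 0, -0.04, -0.1], [0, 0, 0, 0, 0, -0.012, 0.1], [0, 0, 0, 0, 0, 0, 0.24], [0, 0, 0, 0, 0, 0, 0.3], [0, 0, 0, 0, 0, 0, 0.36], [0, 0, 0, 0, 0, 0, 0.4], [0, 0, 0, 0, 0, 0, 0.44], [0, 0, 0, 0, 0, 0, 0.44], [0, 0, 0, 0, 0, 0, 0.44], [0, 0, 0, 0, 0, 0, 0.44]]

```text
time_s: 20.7
ee_pos: [383.9, -62.7, 4.0]
ee_rot: [180.0, 0.0, 171.7]
force: [-0.2, -0.1, 4.3]
gripper_width: 25.9
gripper_force: 6.4
```

Call:
send_rows:
  targets:
    - [[0, 0, 0, 0, 0, 0.01, 0.44], [0, 0, 0, 0, 0, 0.02, 0.44], [0, 0, 0, 0, 0, 0.03, 0.44], [0, 0, 0, 0, 0, 0.04, 0.44], [0, 0, 0, 0, 0, 0.05, 0.44], [0, 0, 0, 0, 0, 0.05, 0.44], [0, 0, 0, 0, 0, 0.04, 0.44], [0, 0, 0, 0, 0, 0.02, 0.44], [0, 0, 0, 0, 0, 0, 0.44]]

```text
time_s: 21.6
ee_pos: [384.0, -62.7, 56.4]
ee_rot: [180.0, 0.1, 171.7]
force: [-0.0, 0.0, -0.3]
gripper_width: 25.8
gripper_force: 5.4
```

```bash
python3 - <<'E'
from h import *
np.set_printoptions(precision=1,suppress=True)
cloud()
E
```

```text
[384.  -62.7  56.4] 25.84283812943714 5.377435460686684 [-0.   0.  -0.3]
0.8 [148.4, 238.4] 245
axis [ 1.  -0.1  0.1]
-63 15 x [-65.7 -63.  -34.7] y [-14.   -9.8  33.2] z [-56.6  13.6  16.6]
-43 3 x [-31.4 -15.8 -13.1] y [20.4 32.5 33. ] z [-57.4 -56.7 -55.3]
-23 10 x [-9.9 -7.5 -4.2] y [ 3.3  4.5 28.5] z [-45.7   8.5  11.1]
-3 46 x [-1.3  8.  15.8] y [-11.8   4.7   9.2] z [ 2.2 10.1 17.5]
17 71 x [16.2 23.3 35.3] y [-12.8  -6.9   8.6] z [ 2.6  8.9 15.5]
37 62 x [37.7 50.4 55.4] y [-14.7  -3.2   5.6] z [ 4.6 10.7 17.5]
57 38 x [56.7 63.1 71.1] y [-10.6  -7.9   5. ] z [ 5.4 10.3 19.1]
```

Call:
send_rows:
  targets:
    - [[0, 0, 0, 0, 0, 0.04, 0.44], [0, 0, 0, 0, 0, 0.08, 0.44], [0, 0, 0, 0.02, -0.003, 0.12, 0.44], [0, 0, 0, 0.05, -0.007, 0.14, 0.44], [0, 0, 0, 0.08, -0.012, 0.14, 0.44], [0, 0, 0, 0.1, -0.015, 0.14, 0.44], [0, 0, 0, 0.1, -0.015, 0.12, 0.44], [0, 0, 0, 0.1, -0.015, 0.1, 0.44], [0, 0, 0, 0.08, -0.012, 0.08, 0.44], [0, 0, 0, 0.06, -0.009, 0.05, 0.44], [0, 0, 0, 0.03, -0.004, 0.02, 0.44], [0, 0, 0, 0.01, -0.001, 0, 0.44]]

```text
time_s: 22.9
ee_pos: [509.9, -81.2, 261.8]
ee_rot: [180.0, -0.0, 171.7]
force: [0.5, 0.7, -0.9]
gripper_width: 25.3
gripper_force: 5.4
```

Call:
send_rows:
  targets:
    - [[0, 0, 0, 0, 0, 0.04, 0.44], [0, 0, 0, 0, 0, 0.08, 0.44], [0, 0, 0, 0, 0, 0.1, 0.44], [0, 0, 0, 0, 0, 0.1, 0.44], [0, 0, 0, 0, 0, 0.08, 0.44], [0, 0, 0, 0, 0, 0.04, 0.44], [0, 0, 0, 0, 0, 0, 0.44], [0, 0, 0, 0, 0, 0, 0.44], [0, 0, 0, 0, 0, 0, 0.44]]

```text
time_s: 23.8
ee_pos: [509.0, -81.1, 348.7]
ee_rot: [180.0, -0.1, 171.7]
force: [0.8, -0.0, -0.1]
gripper_width: 25.6
gripper_force: 5.4
```

```bash
python3 - <<'E'
from h import *
np.set_printoptions(precision=1,suppress=True)
a,_=cloud(); b,_=optics.grab_frame("top")
r={}
for k in ("tip_left","tip_right"):
    for n in ("scene","top"):
        o=r[n,k]=optics.place_of(n,k); print(k,n,[(np.array(x["at"]),round(x["conf"],2)) for x in o[:2]])
    if r["scene",k] and r["top",k]: print("   tri",tri("scene",r["scene",k][0]["at"],"top",r["top",k][0]["at"]))
save("s8",a);save("t8",b)
p=env.state()["ee_pos"]+np.array([52,-8,10.]);w=[]
for n,im in (("top",b),("scene",a)):
    c=proj(n,p).round().astype(int); print(n,c); w.append(cv2.resize(im[c[1]-30:c[1]+30,c[0]-40:c[0]+40,::-1],(400,300) if 0 else (800,600),interpolation=cv2.INTER_CUBIC))
    cv2.imwrite(f"pics/c8{n}.png",w[-1])
E
```

```text
[509.  -81.1 348.7] 25.589552161553417 5.377306044101715 [ 0.8 -0.  -0.1]
0.76 [168.5, 127.4] 734
axis [-1. -0.  0.]
-75 145 x [55.8 64.5 73. ] y [-10.8  -7.4   6.1] z [ 2.8  8.7 18.5]
-55 133 x [36.2 50.6 53.7] y [-21.9  -8.8   6. ] z [ 3.5 10.3 17.4]
-35 158 x [15.7 21.2 33.5] y [-13.3   2.5  10.6] z [ 1.2  9.2 16.2]
-15 106 x [-3.9  6.4 14.2] y [-8.   5.6 10.1] z [-3.1 10.3 17.1]
5 11 x [-9.9 -7.1 -5.7] y [ 3.3  4.3 11.5] z [ 5.3  8.1 11.6]
25 12 x [-44.7 -43.3 -40.2] y [-10.8 -10.   -7.8] z [ 5.1  9.3 11.3]
45 136 x [-64.  -60.3 -48.3] y [-13.9  -9.1   2.1] z [ 0.5 10.1 17.6]
65 33 x [-71.4 -68.4 -65.7] y [-14.2  -2.9   5.7] z [ 1.2 15.7 17.2]
tip_left scene [(array([198. , 141.3]), 0.9), (array([296.4, 202.4]), 0.61)]
tip_left top []
tip_right scene [(array([194.7, 144.9]), 0.79)]
tip_right top [(array([417.1, 207.4]), 0.64)]
   tri (array([582.7, -95.3, 351.3]), np.float64(7.997748897911481))
top [416 225]
scene [187 133]
```

Call:
send_rows:
  targets:
    - [[0, 0, 0, 0, 0, 0, 0.436], [0, 0, 0, 0, 0, 0, 0.432], [0, 0, 0, 0, 0, 0, 0.4286], [0, 0, 0, 0, 0, 0, 0.4286], [0, 0, 0, 0, 0, 0, 0.4286], [0, 0, 0, 0, 0, 0, 0.4286]]

```text
time_s: 24.75
ee_pos: [509.6, -81.2, 349.8]
ee_rot: [180.0, 0.0, 171.7]
force: [-0.7, 1.2, -1.9]
gripper_width: 26.3
gripper_force: 4.8
```

```bash
python3 - <<'E'
from h import *
np.set_printoptions(precision=1,suppress=True)
A=[];W=[];TL=[];TR=[];B=[]
for i in range(8):
    a,_=optics.grab_frame("scene");A.append(a.astype(float));s=env.state();W.append((s["gripper_width"],s["gripper_force"]))
    if i<5: TL.append(optics.place_of("scene","tip_left")[0]["at"]);TR.append(optics.place_of("scene","tip_right")[0]["at"])
for i in range(2): b,_=optics.grab_frame("top");B.append(b.astype(float))
print(s["ee_pos"],np.mean(W,0),np.std(W,0)); print(np.array(TL),np.array(TR))
z=s["ee_pos"][2]
q=np.radians(-8.3)
for P,Q in zip(TL,TR):
    l=atz("scene",P,z+10);r=atz("scene",Q,z+10);d=l-r;print(d[:2]@[-np.sin(q),np.cos(q)],d[:2]@[np.cos(q),np.sin(q)],end=" ; ")
a=np.mean(A,0).astype(np.uint8);save("s9",a);b=np.mean(B,0).astype(np.uint8);save("t9",b)
p=s["ee_pos"]+np.array([55,-8,12.]);w=[]
for n,im in (("top",b),("scene",a)):
    c=proj(n,p).round().astype(int);w.append(cv2.resize(im[c[1]-37:c[1]+38,c[0]-25:c[0]+25,::-1],(400,600),interpolation=cv2.INTER_CUBIC));print(n,c)
cv2.imwrite("pics/c9.png",np.hstack(w))
E
```

```text
Traceback (most recent call last):
IndexError: list index out of range
```

```bash
python3 - <<'E'
from h import *
np.set_printoptions(precision=2,suppress=True)
A=[];W=[];B=[];z=350;q=np.radians(-8.3)
for i in range(8):
    a,_=optics.grab_frame("scene");A.append(a.astype(float));s=env.state();W.append((s["gripper_width"],s["gripper_force"]))
    if i<4:
        l=optics.place_of("scene","tip_left");r=optics.place_of("scene","tip_right")
        if l and r:
            P,Q=l[0]["at"],r[0]["at"];d=atz("scene",P,z+10)-atz("scene",Q,z+10);print(P,Q,d[:2]@[-np.sin(q),np.cos(q)],d[:2]@[np.cos(q),np.sin(q)])
for i in range(2): b,_=optics.grab_frame("top");B.append(b.astype(float))
print(s["ee_pos"],np.mean(W,0),np.std(W,0))
a=np.mean(A,0).astype(np.uint8);save("s9",a);b=np.mean(B,0).astype(np.uint8);save("t9",b)
p=s["ee_pos"]+np.array([55,-8,12.]);w=[]
for n,im in (("top",b),("scene",a)):
    c=proj(n,p).round().astype(int);w.append(cv2.resize(im[c[1]-37:c[1]+38,c[0]-25:c[0]+25,::-1],(400,600),interpolation=cv2.INTER_CUBIC));print(n,c)
cv2.imwrite("pics/c9.png",np.hstack(w))
E
```

```text
[197.6, 140.1] [197.6, 143.2] 5.139420599063127 -5.149766593662786
[198.6, 137.8] [195.5, 144.3] 13.322482035047894 -7.561414886767618
[198.5, 140.7] [200.4, 144.5] 4.745984172386606 -8.262038418538605
[509.61 -81.21 349.79] [26.1   4.85] [0.19 0.  ]
top [417 223]
scene [189 133]
```

```bash
python3 -c "
from h import *
np.set_printoptions(precision=1,suppress=True)
cloud()"
```

```text
[509.6 -81.2 349.8] 26.257126547918116 4.848777428269386 [ 1.2  0.4 -1.2]
0.69 [169.0, 127.0] 767
axis [-1. -0.  0.]
-74 149 x [55.  63.5 73.2] y [-11.4  -8.1   6.7] z [ 3.5  8.8 19.5]
-54 130 x [36.1 50.  53.7] y [-23.   -8.8   6.2] z [ 3.3 10.5 17.7]
-34 168 x [15.5 20.3 33.1] y [-14.7  -7.6  11. ] z [-0.8  9.2 16.4]
-14 105 x [-3.4  6.  13.3] y [ 2.8  6.3 11.1] z [-2.2 10.1 16.9]
6 9 x [-8.  -6.4 -6. ] y [ 2.9  4.1 12. ] z [ 4.6  7.2 11.4]
26 10 x [-44.7 -42.9 -40.9] y [-11.1 -10.1  -9.4] z [ 4.8  7.9 10.6]
46 146 x [-64.3 -60.4 -47. ] y [-13.7  -9.6   2. ] z [-2.1 10.1 17.1]
66 50 x [-73.9 -69.  -66.1] y [-13.7  -8.5   6.2] z [-0.2 15.9 17.2]
```

View pics/c9.png

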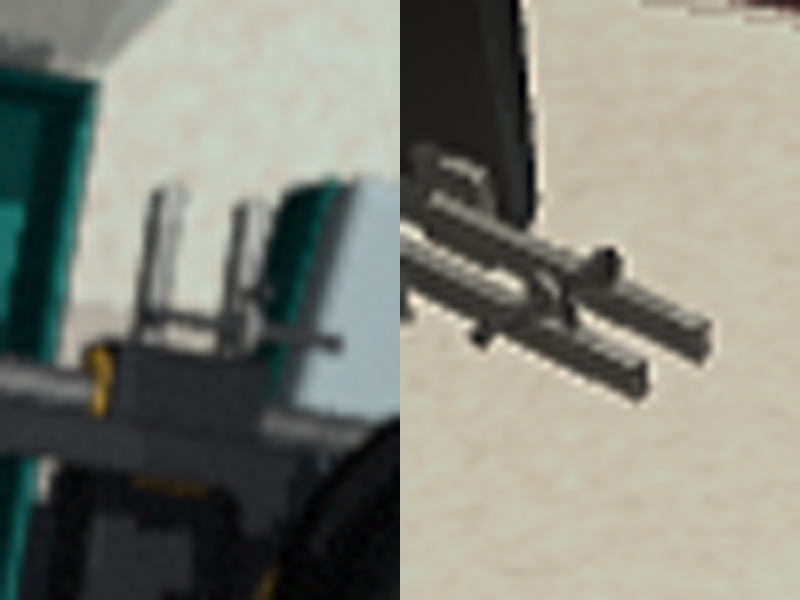

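The final close look shows the forceps level. In the top half the arms are at about x=165 and 245, which is 13.2 mm between centres. Taking off about 3 mm of arm thickness leaves a gap of about 10.2 mm. The collar at (250,325) is level with the pin at about (253,295). I'll squeeze slightly more and hold.

Call:
send_rows:
  targets:
    - [[0, 0, 0, 0, 0, 0, 0.431], [0, 0, 0, 0, 0, 0, 0.431], [0, 0, 0, 0, 0, 0, 0.431], [0, 0, 0, 0, 0, 0, 0.431], [0, 0, 0, 0, 0, 0, 0.431], [0, 0, 0, 0, 0, 0, 0.431], [0, 0, 0, 0, 0, 0, 0.431], [0, 0, 0, 0, 0, 0, 0.431], [0, 0, 0, 0, 0, 0, 0.431], [0, 0, 0, 0, 0, 0, 0.431], [0, 0, 0, 0, 0, 0, 0.431], [0, 0, 0, 0, 0, 0, 0.431]]

```text
time_s: 27.5
ee_pos: [509.6, -81.2, 349.8]
ee_rot: [180.0, 0.0, 171.7]
force: [0.6, 0.4, -0.4]
gripper_width: 25.9
gripper_force: 5.0
```

```bash
python3 - <<'E'
from h import *
np.set_printoptions(precision=2,suppress=True)
W=[];B=[]
for i in range(8):
    b,_=optics.grab_frame("top");B.append(b.astype(float));s=env.state();W.append((s["gripper_width"],s["gripper_force"]))
print(s["time_s"],np.mean(W,0)); b=np.mean(B,0).astype(np.uint8);save("t10",b)
# arm centre spacing at tips, rectified along arm axis
c=atz("top",[417,223],368)
def spacing(fn,cx,z,x0,x1):
    im=cv2.cvtColor(cv2.imread(fn),cv2.COLOR_BGR2GRAY).astype(np.float32)
    q=np.radians(-8.0);u=np.array([np.cos(q),np.sin(q),0]);n=np.array([-np.sin(q),np.cos(q),0])
    ys=np.arange(-28,28,.25);xs=np.arange(x0,x1,1.)
    g=np.array([[proj("top",cx+u*x+n*y+[0,0,z]) for y in ys] for x in xs]).astype(np.float32)
    return ys,cv2.remap(im,g[...,0],g[...,1],1).mean(0)
for fn in ("t8","t9","t10"):
    ys,p=spacing(f"pics/{fn}.png",np.array([519.5,-82.6,0]),366,50,64); print(fn,[f"{y:.0f}:{v:.0f}" for y,v in zip(ys[::4],p[::4]) if abs(y)<18])
E
```

```text
27.9 [26.11  4.96]Traceback (most recent call last):
  File "<stdin>", line 16, in <module>
  File "<stdin>", line 13, in spacing
  File "h.py", line 6, in proj
    K,R,t=cam(n); p=K@(R@np.asarray(X,float)+t); return p[:2]/p[2]
          ~~~^^^
  File "h.py", line 4, in cam
    c=optics.camera_info(n); return np.array(c["camera_matrix"]),np.array(c["R"]),np.array(c["t"])
ValueError: time passes only in moves, steps and waits
```

Call:
send_rows:
  targets:
    - [[0, 0, 0, 0, 0, 0, 0.431], [0, 0, 0, 0, 0, 0, 0.431], [0, 0, 0, 0, 0, 0, 0.431], [0, 0, 0, 0, 0, 0, 0.431], [0, 0, 0, 0, 0, 0, 0.431], [0, 0, 0, 0, 0, 0, 0.431], [0, 0, 0, 0, 0, 0, 0.431], [0, 0, 0, 0, 0, 0, 0.431], [0, 0, 0, 0, 0, 0, 0.431], [0, 0, 0, 0, 0, 0, 0.431], [0, 0, 0, 0, 0, 0, 0.431], [0, 0, 0, 0, 0, 0, 0.431]]

```text
time_s: 29.1
ee_pos: [509.6, -81.2, 349.8]
ee_rot: [180.0, -0.0, 171.7]
force: [-0.2, 0.5, -1.5]
gripper_width: 26.1
gripper_force: 5.0
```

```bash
python3 - <<'E'
from h import *
np.set_printoptions(precision=1,suppress=True)
cloud(); print(optics.place_of("scene","lid_tab")[:1])
E
```

```text
[509.6 -81.2 349.8] 26.0756162922477 4.960160851478577 [-0.2  0.5 -1.5]
0.79 [168.7, 124.3] 788
axis [1. 0. 0.]
-77 170 x [-72.4 -61.8 -58.7] y [-13.9  -8.8   4.2] z [-2.1 11.5 17.2]
-57 41 x [-56.1 -48.2 -41. ] y [-11.1 -10.1  -7.3] z [ 3.6  9.  11.2]
-37 1 x [-17.6 -17.6 -17.6] y [-24.4 -24.4 -24.4] z [28.9 28.9 28.9]
-17 47 x [-15.   -1.9   2. ] y [-26.2   4.2  11.8] z [-0.9  9.5 37.1]
3 177 x [ 4.4 15.9 22. ] y [-14.4   4.2  12.9] z [-1.4 10.  17.4]
23 107 x [24.2 32.1 40.4] y [-76.9  -8.1   6.5] z [ 3.7  9.5 83.4]
43 168 x [44.8 53.1 61.6] y [-21.7  -9.    6. ] z [ 3.3 10.3 18.6]
63 77 x [63.8 69.1 73.3] y [-11.1  -7.    6.2] z [ 3.3  8.  11.8]
[{'at': [271.5, 225.2], 'conf': 0.59}]
```

Call:
send_rows:
  targets:
    - [[0, 0, 0, 0, 0, 0, 0.431], [0, 0, 0, 0, 0, 0, 0.431], [0, 0, 0, 0, 0, 0, 0.431], [0, 0, 0, 0, 0, 0, 0.431], [0, 0, 0, 0, 0, 0, 0.431], [0, 0, 0, 0, 0, 0, 0.431], [0, 0, 0, 0, 0, 0, 0.431], [0, 0, 0, 0, 0, 0, 0.431]]

```text
time_s: 30.05
ee_pos: [509.6, -81.2, 349.8]
ee_rot: [180.0, 0.0, 171.7]
force: [-0.2, 0.3, -2.0]
gripper_width: 25.9
gripper_force: 5.0
```

Steady: forceps level, lid on its stop, opening about 26 mm at 5 N. Handing in.

```bash
python3 -c "
from workcell import env
print(env.job_done())"
```

```text
the job is handed in; nothing more can be done
None
```

I handed the job in at about 30 s: the lid rests open on its stop, and the forceps are held level about 350 mm up over the case at a tip gap of about 10 mm (finger opening 26 mm, 5 N per pad), steady for over 2 s; on the first lift they swung tips-up in the grip, so I laid them on the bench in front of the case and regripped.

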